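# Latch the draught-screen gate of a probe microscope

## Robot

A 6-joint arm with a two-finger parallel gripper is mounted at the origin on the work surface. World frame = base frame: x ahead of the robot, y to its left, z up, the work surface at z = 0. Lengths are in m, angles in rad, forces in N, time in s.
With the tool pointing down it reaches from about 0.375 to 0.9 m from the base axis. Payload 3.1 kg.
Tool frame: the origin (TCP) lies on the centre line of the jaws, within the pads' length; the fingertips stand 17 mm ahead of it and the grasp point (between the pads) lies 2 mm behind it; y points along the fingers, z is the direction in which the jaws open and shut, and the axes are right-handed (so a half turn about y gives the same grasp; the last joint's range is limited). The gripper opens to 85 mm and grips with 20 to 120 N. Pads are 22 mm wide; open, the fingers measure 114 mm over their backs; the gripper's body (76 mm by 85 mm) begins 54 mm behind the grasp point. The pads swing forward as they close: fully open they stand 13 mm farther back than shut.
Start: joints at [0.984, 0.527, 1.433, -0, 1.181, -0.178], TCP at [0.248, 0.573, 0.248] pointing down, gripper open.
Joint ranges: [-3.08, 3.08], [-0.75, 2.2], [0.22, 2.44], [-1.43, 4.57], [0, 2.65], [-2.85, 2.85]. Speed limits (rad/s): [2.79, 2.79, 3.14, 3.14, 3.14, 3.14].

## Interface

Orientations are given as a unit quaternion [x, y, z, w].
In Python, from station import manip gives the robot as it stands.
- The arm moves only by the shell command python3 -m handwheel 'ROWS' [FORCE]. ROWS is JSON, one flat list of numbers, 7 for each row, row after row: the shift along the tool's x, y, z in cm, then the turn, a rotation vector about the tool's x, y, z in rad, then the finger opening in cm, from 0 to 8.54. A call has 1 to 10 rows; each row is the pose to reach, as a shift and turn from the pose commanded when the call began, along the tool's axes at that moment; what a row does not reach only later rows make up. A row lasts 1/12 s, in which the tool goes at most 41.7 mm and 7.16 degrees, less where a joint would pass 70% of its speed; a pose out of reach is approached as far as the arm can. A call with a gripper value outside its range is refused whole. The fingers move at their own pace and stop on an object; FORCE is the grip in N (left out, the last holds). Time passes only in rows, so rows that repeat a pose let the fingers close. It gives the time, the measured TCP pose, the force and the opening at its end, in the units of the state.
- manip.sense(): the state, without advancing time (a new reading comes with each control period).
- manip.snapshot(name): name is "scene" or "top" or "wrist"; returns a dict with "frame" (384x512x3 uint8, red, green, blue), "depth" (384x512 float32, m along the optical axis (not along the pixel's ray), 0 where there is no reading), "camera_matrix" (3x3 intrinsics, pixels), "rvec" (rotation vector, rad) and "tvec" (3), from world to camera coordinates, as OpenCV has them. Camera axes: x right, y down, z forward; pixel columns grow to the right and rows downward; lengths in m; the calibration is good to about 2 mm. A picture is of the moment at which its call begins.
- manip.sign_off(): hands the job in, once; it reports no verdict.
The state is a dict: "t": time; "q": joint angles; "qd": joint speeds; "tau": joint torques, N m; "tcp_pos": TCP position; "tool_rot": TCP orientation; "force": force on the tool from outside, world axes, zero at the start; "ft_torque": the same for the moment, N m; "finger_gap": opening from 0.0 (shut) to 1.0 (fully open).
Only numpy, scipy, OpenCV 4.12 (cv2) and the standard library are available. Lean on these libraries where they do the work, as an engineer would, in place of code of your own. Each camera call takes 0.05 s, during which the arm holds its last target.

## Task

The gate of the draught screen round the microscope stands ajar. Lift its drop bar by the knob so that it passes over the lip of the catch, swing the gate shut against its sprung buffer, feel for the catch's back plate with gentle pressure and let the bar all the way down behind the lip, so that the latch holds the gate shut when you let go. Leave the other things on the bench where they are.

Things in the scene. Friction and masses are not known exactly. Their poses are not given: they have to be found in the camera images.
- gate (a joint): gate angle, rad: 0 = leaf in line with the screen; grows as the free edge swings out to the robot's side (clockwise seen from above). Profile frame with a clear panel, 245 mm wide, 20 thick, top edge 230 above the bench; turns easily, stays where it is left. Latched it rests between 0 and 0.1, depending on where the catch is set; unlatched the buffer pushes it past 0.13.
- drop_bar (a joint): angle of the steel drop bar, rad: 0 = level, as it lies when fully down in the catch; grows as its knob end is lifted, up to 0.7. Hanging on its rest peg with the gate open it reads -0.04; resting on top of the lip, not latched, about 0.1. It weighs 0.34 kg and falls by itself.
- gate_hinge (a point): point on the gate's vertical hinge axis, 222 mm above the bench, level with the bar's pivot. Axes of the leaf: x through the leaf (away from the robot when shut), y from free edge to hinge, z up. Yaw of the leaf = yaw of the screen minus gate angle.
- bar_pivot (a point): pivot of the drop bar on the front of the leaf's top rail, in the bar's middle plane: 125 mm from the hinge axis towards the free edge and 18 in front of it. Axes as gate_hinge. The bar is flat steel, 24 high, 8 thick (4 either side of its middle plane), and reaches 170 beyond the pivot, past the leaf.
- knob (a point): centre of the bar's black lift knob: upright cylinder 22 mm in diameter, 36 high, on a 10 thick stem; 95 from the pivot towards the bar's free end (-y) and 52 above the pivot when level. Its underside is 22 above the bar and 26 above the leaf, with nothing beside it. Turns and tilts with gate and bar; axes of the bar, y from free end to pivot.
- catch_mid (a point): fixed point of the screen (its axes), 270 mm from the hinge axis, 210 high: middle of the catch's slot at ledge height when the catch is at mid setting. The real catch is clamped anywhere up to 12 mm nearer or farther along x; this is not measured and must be felt. Bar joint above 0.11 clears the lip (0.17 is ample); leaning on the plate with over 15 N would shift it.
- jar_mid (a point): centre of a small amber jar, 44 in diameter, 60 high, standing on the bench; to be left alone
- dish_mid (a point): centre of a shallow glass dish, 70 across, 14 high, on the bench; to be left alone
- driver_mid (a point): origin of a screwdriver lying on the bench; to be left alone
- latch_post (a point): top of the fixed aluminium latch post, 30 mm square, 203 high, beyond the gate's free edge. Axes of the screen: x away from the robot (closing direction), y to the hinge. On its T-slot stub is clamped the catch, a steel bracket 26 wide. From the robot's side: a lip 8 thick rising 14 above the ledge, a slot 10.5 wide, a rigid back plate rising 49 above the ledge.
- buffer_mid (a point): rubber tip of the sprung buffer beside the latch post, 240 mm from the hinge axis. It pushes the leaf outwards over its last 34 mm of closing, 2 N rising to 6.5 N, so the gate springs back if let go unlatched. With the bar raised over the lip, 10 to 12 N of push at the knob is enough to be sure that the bar touches the back plate; keep that push while lowering.

How it is judged:
By the outcome, as a careful person would: the job done as asked, in the order asked, and still so for the second after the job is handed in, with the robot touching nothing.
It also fails if it takes over 45 s, if anything falls off the work surface, if the arm or the gripper's body presses on something with over 40 N, if the wrist force passes 120 N, or if a joint passes its speed limit or range.

## Working session

There is one attempt and no reset: what is moved stays moved. The work goes in short steps, Python scripts to look and compute and a shell command to move; the robot and the scene stay as the last step left them, time stands still between calls to the robot, and variables do not carry over. Pictures are saved under pics/ and viewed, and the job is handed in when it is done.

```bash
ls; mkdir -p pics; python3 - <<'E'
from station import manip
import cv2,numpy as np
for n in ["scene","top","wrist"]:
    s=manip.snapshot(n); cv2.imwrite(f"pics/{n}0.png",s["frame"][:,:,::-1]); np.savez(f"{n}0.npz",**s)
    R=cv2.Rodrigues(np.array(s["rvec"]))[0]; print(n,-R.T@np.array(s["tvec"]).ravel(),R[2])
print(manip.sense())
E
```

```text
pics
scene [ 1.21221303 -0.83940403  0.82097065] [-0.53239459  0.66731029 -0.52081953]
top [ 0.4826323  -0.01695163  1.0972791 ] [ 0.06938861 -0.01114278 -0.99752747]
wrist [0.18473043 0.60070318 0.37378278] [ 0.25272694 -0.10988251 -0.96127776]
{'t': 0.15, 'q': array([ 9.83477809e-01,  5.28276897e-01,  1.43360262e+00, -3.16355460e-05,
        1.18140994e+00, -1.78502958e-01]), 'qd': array([-0.00028406, -0.00225898, -0.00383685, -0.00039204, -0.00044788,
        0.00034484]), 'tau': array([ 4.00974259e-04, -4.42744768e+01, -1.78274614e+01, -2.24218434e-04,
        5.59161825e-03, -4.28446945e-08]), 'tcp_pos': array([0.24814048, 0.57306189, 0.24754519]), 'tool_rot': array([ 0.69294673, -0.14374403,  0.14331494, -0.69182607]), 'force': array([-0.28420422, -0.38322169, -0.99352693]), 'ft_torque': array([-0.01941724,  0.00192214, -0.07003384]), 'finger_gap': 1.0008800890872287}
```

View pics/scene0.png

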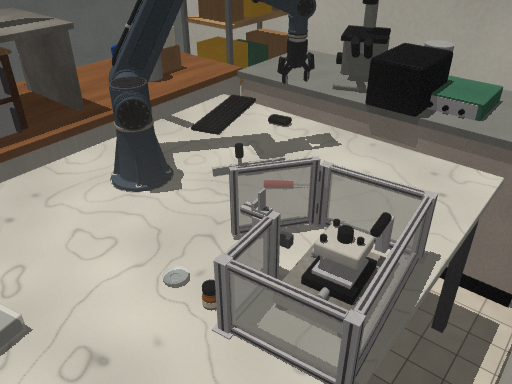

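View pics/top0.png

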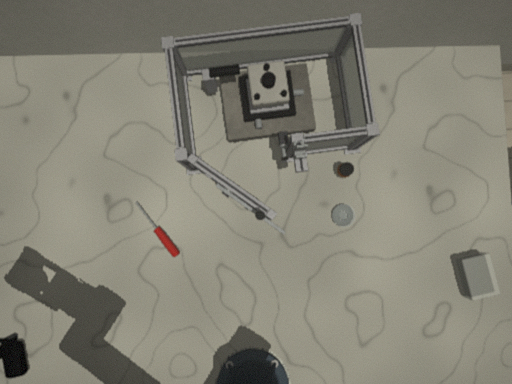

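View pics/wrist0.png

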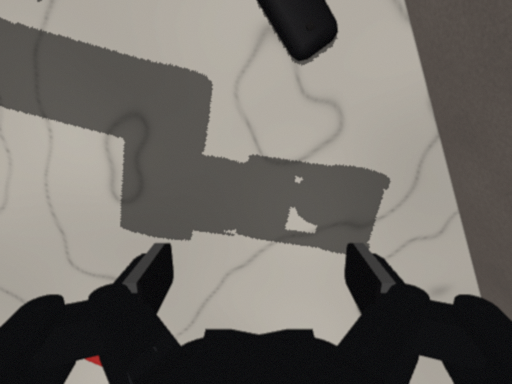

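The top view shows the hinge post near (187,157), the knob near (261,214), the bar tip near (283,231), the catch near (299,160), the jar at (344,170), the dish at (342,214) and the driver at (165,238). Next I'll measure them.

```bash
cat > h.py <<'E'
import numpy as np,cv2
def load(n): return dict(np.load(n))
def R_(s): return cv2.Rodrigues(np.array(s["rvec"]))[0]
def pts(s):
    K=s["camera_matrix"];d=s["depth"];v,u=np.mgrid[:d.shape[0],:d.shape[1]]
    c=np.stack([(u-K[0,2])/K[0,0]*d,(v-K[1,2])/K[1,1]*d,d],-1)
    w=(c-np.array(s["tvec"]).ravel())@R_(s); w[d==0]=np.nan; return w
def ray(s,u,v,z):
    R=R_(s);K=s["camera_matrix"];o=-R.T@np.array(s["tvec"]).ravel()
    r=R.T@np.array([(u-K[0,2])/K[0,0],(v-K[1,2])/K[1,1],1]); return o+r*(z-o[2])/r[2]
def proj(s,p): return cv2.projectPoints(np.array([p],float),np.array(s["rvec"]),np.array(s["tvec"]),s["camera_matrix"],None)[0].ravel()
E
python3 - <<'E'
from h import *
s=load("top0.npz");w=pts(s);f=s["frame"]
c=f[130:250,160:320]; cv2.imwrite("pics/topc.png",cv2.resize(c,None,fx=5,fy=5,interpolation=cv2.INTER_CUBIC)[:,:,::-1])
c=load("scene0.npz")["frame"][140:330,200:330]; cv2.imwrite("pics/scc.png",cv2.resize(c,None,fx=3,fy=3,interpolation=cv2.INTER_CUBIC)[:,:,::-1])
z=w[...,2]
np.set_printoptions(precision=3,suppress=True,linewidth=200)
print((z[200:236:2,240:292:2]*1000).round())
print((z[130:176:2,270:316:2]*1000).round())
E
```

```text
[[232. 209. 223. 232. 231. 233. 228. 230. 229. 230.  -0.  -2.  -0.  -4.  -0.   1.   1.  -2.   0.  -2.   0.   3.   2.   2.   2.  -2.]
 [231. 232. 229. 205. 227. 228. 230. 234. 230. 232. 229.  -2.   0.  -2.   0.  -1.  nan   2.  -2.  -1.  -3.  -1.  -2.  -1.  -3.  -2.]
 [ -3. 233. 230. 232. 208. 225. 231. 230. 232. 229. 230. 229. 229.   1.  -1.  -0.  -1.  -2.   3.  -1.  -1.   0.   6.   3.  -0.   1.]
 [  1.  -2. 212. 232. 231. 206. 204. 230. 229. 231. 228. 229. 232. 231.  -4.   1.   1.  -3.   1.  -4.   1.  -3.  -3.  -2.   2.  -3.]
 [  2.  -1.  -1. 210. 231. 231. 231. 207. 231. 228. 232. 231. 229. 230. 228. 228.  -3.   0.   2.  -1.   2.  -1.  -1.  -2.   1.  -1.]
 [  4.  -0.   2.  -2.   0. 231. 231. 228. 204.  33. 286. 231. 231. 230. 229. 229. 228.  -0.   2.  -3.  -1.   2.   4.  -1.  -1.   1.]
 [  2.  -0.  -2.   1.   4.  -2.  -3. 232. 286. 286. 287. 289. 290. 229. 231. 227. 231. 230. 231.  -1.   3.  -3.  -1.   3.  -2.   0.]
 [  3.   1.   2.   1.   2.  -2.  -2.  -1. 288. 288. 291. 288. 287. 232. 229. 229. 227. 230.   1.  -0.  -2.  -5.   2.  -3.   2.  -4.]
 [ -1.   1.   0.   2.   0.  -2.  -2.
[... 3309 characters left out ...]
-1.  -3.  -2.  -1.   0.   2.  -1.   2.   0.   2.   1. 185. 204. 203. 202. 205. 204. 205.  -1.   2.  -1.  -1.]
 [  2.  -1.   2.   3.  -0.   1.  -3.  -2.   2.  -4.   0.  -0.  -1. 203. 205. 201. 201. 199. 201.  -2.  -2.   1.   0.]
 [  3.   0.  -1.  -2.   3.   0.  -2.   0.   0.  -2.  -1.   0.  -3. 202. 204. 201. 206. 200. 204.  -2.   5.   0.  -2.]
 [  2.  -2.  -1.  -0.  -2.  -2.  -0.  -3.  -2.   1.   1.  -2.  -6. 202. 203. 203. 205. 203. 201.  -2.  -2.   0.  -1.]
 [ -1.   0.   3.  -0.  -2.  -1.  -1.   1.  -2.  -1.  -0.   0.   1.  -6.  -1.  -3.   1.  -1.  -1.  -1.   1.   1.   1.]
 [  1.   1.   0.   3.   5.  -2.   5.  -1.   1.  -0.  -0.  -2.  -1.  -2.   0.  -2.  -0.   1.  -1.   1.  -3.  -2.  -2.]]
```

View pics/topc.png

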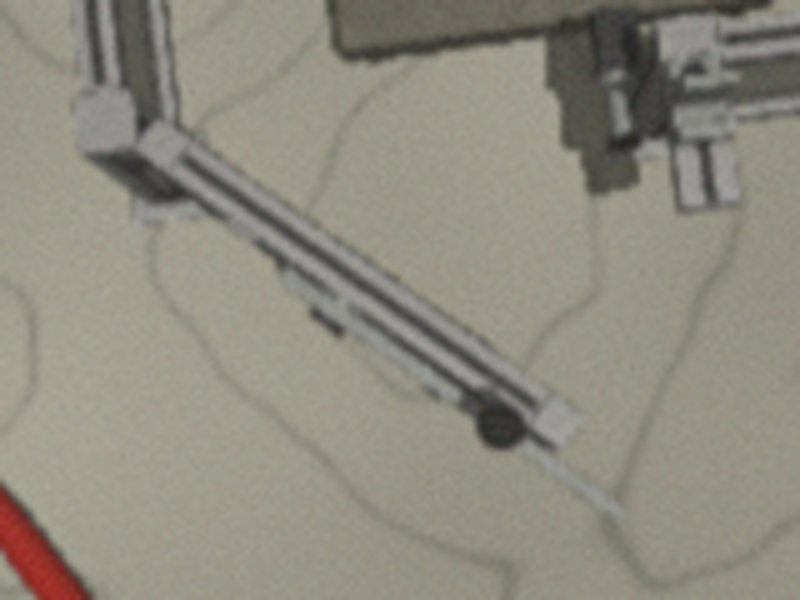

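View pics/scc.png

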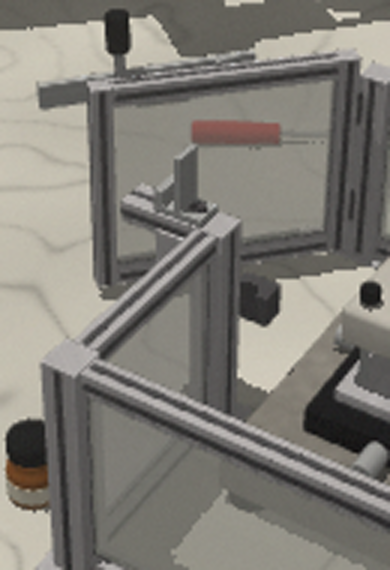

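```bash
python3 - <<'E'
from h import *
np.set_printoptions(precision=4,suppress=True)
s=load("top0.npz");w=pts(s);f=s["frame"].astype(int);z=w[...,2]
V,U=np.mgrid[:384,:512]
def ctr(m,name,zz):
    m=m.astype(np.uint8);n,l,st,c=cv2.connectedComponentsWithStats(m)
    i=1+np.argmax(st[1:,4]);u,v=c[i];P=ray(s,u,v,zz);print(name,st[i],c[i],"ray",P,"med",np.nanmedian(w[l==i],0));return l==i,P
k,K=ctr((z>.27)&(z<.3)&(U>240)&(U<290)&(V>195)&(V<240),"knob",.288)
# leaf + bar top
m=(z>.222)&(z<.236)&(U>180)&(U<300)&(V>150)&(V<240)
n,l,st,c=cv2.connectedComponentsWithStats(m.astype(np.uint8));i=1+np.argmax(st[1:,4]);L=w[l==i];
r=cv2.minAreaRect(L[:,:2].astype(np.float32));print("leafrect",r,st[i]); print(cv2.boxPoints(r))
# catch pieces
reg=(U>285)&(U<320)&(V>135)&(V<185)
b,B=ctr(reg&(z>.25)&(z<.268),"plate",.259)
p,P=ctr(reg&(z>.218)&(z<.23),"lip",.224)
q,Q=ctr(reg&(z>.198)&(z<.2065)&(V>164),"stub",.203)
for mm,n in((b,"plate"),(p,"lip"),(q,"stub")):
    r=cv2.minAreaRect(w[mm][:,:2].astype(np.float32));print(n,r)
# screen sill walls z~.203..?: left walls
for lo,hi,n,R in ((.24,.30,"jar",(330,360,155,185)),(.04,.08,"jar",(330,360,155,185)),(.006,.02,"dish",(325,360,198,230))):
    ctr((z>lo)&(z<hi)&(U>R[0])&(U<R[1])&(V>R[2])&(V<R[3]),n,(lo+hi)/2) if ((z>lo)&(z<hi)&(U>R[0])&(U<R[1])&(V>R[2])&(V<R[3])).any() else 0
for uv in((184,153),(366,132),(170,45),(356,20)): print(uv,w[uv[1],uv[0]])
E
```

```text
knob [255 210  10  10  76] [259.9605 214.5658] ray [ 0.4904 -0.0301  0.288 ] med [ 0.4906 -0.0301  0.2878]
leafrect ((0.554736316204071, 0.04018857330083847), (0.2501962184906006, 0.037298690527677536), 53.29020690917969) [ 187  153   90   67 1074]
[[ 0.465  -0.049 ]
 [ 0.4949 -0.0712]
 [ 0.6445  0.1293]
 [ 0.6146  0.1516]]
plate [296 144  12   4  36] [301.8056 145.4722] ray [ 0.6485 -0.1323  0.259 ] med [ 0.6492 -0.1329  0.2579]
lip [296 153  11   5  38] [301.     155.1579] ray [ 0.6317 -0.1343  0.224 ] med [ 0.6322 -0.1343  0.2232]
stub [295 165  13   7  76] [301.1316 167.6184] ray [ 0.6043 -0.1364  0.203 ] med [ 0.6037 -0.1362  0.2025]
plate ((0.6494342088699341, -0.1322380155324936), (0.0070543671026825905, 0.02515566349029541), 3.0715603828430176)
lip ((0.6320014595985413, -0.13454394042491913), (0.007996239699423313, 0.025801658630371094), 7.560434818267822)
stub ((0.603786051273346, -0.13645197451114655), (0.01554059237241745, 0.02944946475327015), 0.15142658352851868)
jar [339 162  15  14 163] [346.1963 168.411 ] ray [ 0.6181 -0.2847  0.06  ] med [ 0.6188 -0.2848  0.0593]
dish [332 204  23  23 317] [343.4921 214.8612] ray [ 0.4855 -0.2827  0.013 ] med [ 0.4849 -0.2849  0.0105]
(184, 153) [0.648  0.1518 0.2037]
(366, 132) [ 0.6891 -0.3009  0.2043]
(170, 45) [0.9248 0.1839 0.2015]
(356, 20) [ 0.98   -0.2902  0.2013]
```

```bash
cat >> h.py <<'E'
from scipy.spatial.transform import Rotation as Ro
def want(yaw,tilt=0):
    # tool: y down; z along +-leaf x. tilt = bar angle (free end lifted)
    x=np.array([np.cos(yaw),np.sin(yaw),0]);y=np.array([-np.sin(yaw),np.cos(yaw),0]);z=np.array([0,0,1.])
    L=np.stack([x,y,z],1)@Ro.from_rotvec([-tilt,0,0]).as_matrix()
    return L  # columns leaf/bar axes
def tool_for(L,sgn):
    ty=-L[:,2];tz=sgn*L[:,0];tx=np.cross(ty,tz);return np.stack([tx,ty,tz],1)
def go(p0,R0,p1,R1):
    return (R0.T@(np.array(p1)-p0)*100).round(2),Ro.from_matrix(R0.T@R1).as_rotvec().round(3)
E
python3 - <<'E'
from h import *
from station import manip
np.set_printoptions(precision=4,suppress=True)
s=manip.sense();R0=Ro.from_quat(s["tool_rot"]).as_matrix();print(R0)
for sg in(1,-1):print(go(s["tcp_pos"],R0,[.4904,-.0301,.40],tool_for(want(-.64),sg)))
# refined leaf direction
t=load("top0.npz");w=pts(t);z=w[...,2];V,U=np.mgrid[:384,:512]
m=(z>.222)&(z<.236)&(U>180)&(U<300)&(V>150)&(V<240)
n,l,st,c=cv2.connectedComponentsWithStats(m.astype(np.uint8));i=1+np.argmax(st[1:,4]);L=w[l==i][:,:2]
for yaw in np.arange(-.72,-.56,.02):
    e=np.array([np.cos(yaw),np.sin(yaw)]);d=L@e;print(round(yaw,2),np.histogram(d,np.arange(d.min(),d.max()+.003,.003))[0])
# wall lines z~.203: left wall & right-front wall
def line(mask,name):
    v=cv2.fitLine(w[mask][:,:2].astype(np.float32),cv2.DIST_HUBER,0,.01,.01).ravel();print(name,v,np.arctan2(v[1],v[0]),mask.sum())
tp=(z>.197)&(z<.209)
line(tp&(U<200)&(V<145)&(V>55),"left");line(tp&(U>340)&(V<120)&(V>35),"right");line(tp&(U>180)&(U<345)&(V<60),"back");line(tp&(U>310)&(U<362)&(V>120)&(V<170),"front")
E
```

```text
[[ 0.9176 -0.0009  0.3975]
 [-0.3975 -0.0014  0.9176]
 [-0.0003 -1.     -0.0017]]
(array([ 46.2 , -15.18, -45.74]), array([0.001, 1.802, 0.001]))
(array([ 46.2 , -15.18, -45.74]), array([ 0.001, -1.34 , -0.001]))
-0.72 [  9  16  32  70  92  96  86 100 116 117 108  84  67  46  28   7]
-0.7 [ 10  16  33  67  83  91  85 107 126 131 117  90  66  39  13]
-0.68 [ 10  15  45  61  68  75 101 120 129 128 129 105  63  24   1]
-0.66 [ 10  16  59  58  45  67 116 128 129 131 135 121  57   2]
-0.64 [ 11  27  60  60  28  65 123 133 128 131 134 130  44]
-0.62 [ 11  42  58  58  18  70 127 129 131 131 132 119  47   1]
-0.6 [ 17  48  58  46  38  70 107 131 132 132 126  94  57  18]
-0.58 [ 28  48  56  44  51  76  92 116 136 129 113  84  57  35   9]
left [0.9944 0.1059 0.7826 0.1744] 0.10606043 746
right [ 0.9944  0.1061  0.8292 -0.3034] 0.106321625 715
back [ 0.1052 -0.9945  0.9576 -0.0513] -1.4654305 1403
front [ 0.1067 -0.9943  0.6874 -0.2266] -1.4638568 428
```

```bash
python3 -m handwheel '[4,-2,-4,0,0.1,0,8.5, 8,-5,-7,0,0.22,0,8.5, 11,-7,-10,0,0.34,0,8.5, 14,-9,-13,0,0.46,0,8.5, 17,-11,-17,0,0.58,0,8.5, 20,-13,-20,0,0.7,0,8.5, 23,-15,-23,0,0.82,0,8.5, 26,-15.2,-26,0,0.94,0,8.5, 29,-15.2,-29,0,1.06,0,8.5, 32,-15.2,-32,0,1.18,0,8.5]'
cat > w.py <<'E'
import sys
from h import *
from station import manip
np.set_printoptions(precision=4,suppress=True)
s=manip.sense();R0=Ro.from_quat(s["tool_rot"]).as_matrix()
x,y,z,yaw,tilt=map(float,sys.argv[1:6])
print("t",s["t"],"tcp",s["tcp_pos"],"F",s["force"],"q",s["q"].round(2))
print(*go(s["tcp_pos"],R0,[x,y,z],tool_for(want(yaw,tilt),1)))
E
python3 w.py .4904 -.0301 .40 -.628 0
```

```text
t: 0.98
tcp_pos: [0.3913, 0.2123, 0.3946]
tool_rot: [0.493, -0.505, 0.506, -0.495]
force: [1.4, 0.8, 0.3]
finger_gap: 1.001
t 0.9833 tcp [0.3913 0.2123 0.3946] F [1.3673 0.7937 0.2847] q [0.25 0.11 1.64 0.   1.38 0.27]
[24.   -0.53 10.47] [-0.002  0.605 -0.001]
```

```bash
python3 -m handwheel '[4,-0.2,2,0,0.1,0,8.5, 8,-0.5,4,0,0.22,0,8.5, 12,-0.5,6,0,0.34,0,8.5, 16,-0.5,8,0,0.46,0,8.5, 20,-0.5,9.5,0,0.58,0,8.5, 24,-0.5,10.5,0,0.605,0,8.5, 24,-0.5,10.5,0,0.605,0,8.5, 24,-0.5,10.5,0,0.605,0,8.5]'
python3 w.py .4904 -.0301 .276 -.628 -0.04
python3 - <<'E'
from h import *
from station import manip
s=manip.snapshot("wrist");cv2.imwrite("pics/w1.png",s["frame"][:,:,::-1]);np.savez("w1.npz",**s)
s=manip.snapshot("top");cv2.imwrite("pics/t1.png",s["frame"][:,:,::-1])
E
```

```text
t: 1.65
tcp_pos: [0.4924, -0.0312, 0.3978]
tool_rot: [0.321, -0.63, 0.63, -0.321]
force: [-0.1, 1.0, -0.1]
finger_gap: 0.994
t 1.65 tcp [ 0.4924 -0.0312  0.3978] F [-0.0876  1.0096 -0.0732] q [-0.29  0.19  1.54 -0.    1.41  0.34]
[ 0.02 12.18 -0.22] [0.    0.    0.041]
```

View pics/w1.png

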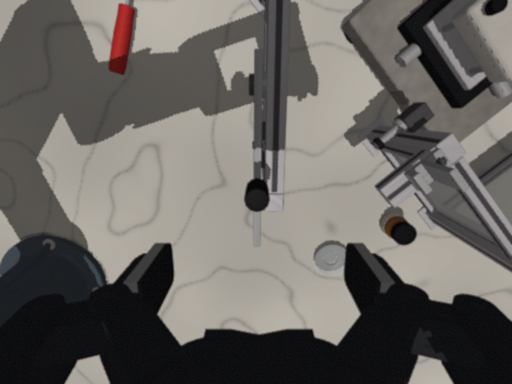

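The wrist view has the knob at about (257,194) and the bar running vertically along column 257, midway between the fingers at about columns 165 and 353. I'll re-measure the knob from this closer view.

```bash
python3 - <<'E'
from h import *
np.set_printoptions(precision=4,suppress=True)
s=load("w1.npz");w=pts(s);z=w[...,2];V,U=np.mgrid[:384,:512]
reg=(U>230)&(U<285)&(V>165)&(V<225)
m=reg&(z>.281)&(z<.296);print(m.sum(),np.nanmedian(w[m],0));c=cv2.minAreaRect(w[m][:,:2].astype(np.float32));print(c)
u,v=U[m].mean(),V[m].mean();print(u,v,ray(s,u,v,.288))
# bar tip & bar line
m=(z>.215)&(z<.233)&(U>245)&(U<270)&(V>212)&(V<260)
print(m.sum(),cv2.minAreaRect(w[m][:,:2].astype(np.float32)));
m=(z>.222)&(z<.238)&(U>240)&(U<300)&(V<225); L=w[m][:,:2]
for yaw in np.arange(-.66,-.59,.01):
    e=np.array([np.cos(yaw),np.sin(yaw)]);d=L@e;print(round(yaw,2),np.histogram(d,np.arange(d.min(),d.max()+.003,.003))[0])
for n,a in(("lip",(.218,.23)),("plate",(.252,.266))):
    m=(z>a[0])&(z<a[1])&(U>370)&(U<450)&(V>130)&(V<215);print(n,m.sum(),np.median(w[m],0), cv2.minAreaRect(w[m][:,:2].astype(np.float32)))
E
```

```text
519 [ 0.4919 -0.0303  0.2886]
((0.4912444055080414, -0.031155945733189583), (0.02080436609685421, 0.02112821862101555), 8.795417785644531)
256.59344894026975 198.4335260115607 [ 0.4918 -0.0304  0.288 ]
259 ((0.45979470014572144, -0.0734066516160965), (0.04008759930729866, 0.007767022587358952), 53.74290466308594)
-0.66 [ 67 142 404 438 273 349 580 615 653 658 648 634 260   5]
-0.65 [ 68 171 435 444 221 366 586 630 662 654 659 647 183]
-0.64 [ 73 240 426 438 162 401 591 661 655 647 663 646 123]
-0.63 [ 68 310 451 405 105 397 607 673 654 654 652 628 122]
-0.62 [ 80 296 447 411 105 372 641 688 652 657 650 577 150]
-0.61 [ 92 332 436 356 156 369 656 657 743 597 624 522 186]
-0.6 [104 296 424 356 182 348 613 655 663 665 641 489 277  13]
-0.59 [ 64 226 381 383 227 310 463 657 666 651 650 549 365 133   1]
lip 344 [ 0.6341 -0.1326  0.2243] ((0.6405080556869507, -0.13441500067710876), (0.024119239300489426, 0.026729051023721695), 5.238979339599609)
plate 30 [ 0.6464 -0.1214  0.2546] ((0.6465132832527161, -0.12427575141191483), (0.009332082234323025, 0.0034164302051067352), 69.98942565917969)
```

```bash
python3 w.py .4915 -.0303 .268 -.627 -0.04; python3 -m handwheel '[0,3,-0.2,0,0,0.02,7, 0,6,-0.2,0,0,0.04,6, 0,9,-0.2,0,0,0.04,5, 0,11.5,-0.15,0,0,0.04,5, 0,13,-0.1,0,0,0.04,5, 0,13,-0.1,0,0,0.04,5, 0,13,-0.1,0,0,0.04,5]' 40
python3 w.py .4915 -.0303 .268 -.627 -0.04
python3 - <<'E'
from h import *
from station import manip
s=manip.snapshot("wrist");cv2.imwrite("pics/w2.png",s["frame"][:,:,::-1])
s=manip.snapshot("scene");cv2.imwrite("pics/s2.png",cv2.resize(s["frame"][100:260,180:380],None,fx=4,fy=4)[:,:,::-1]) 
E
```

```text
t 1.75 tcp [ 0.4911 -0.0277  0.3979] F [-0.5273 -0.1833 -0.4253] q [-0.28  0.19  1.54  0.    1.42  0.34]
[ 0.19 12.99  0.21] [0.002 0.003 0.04 ]
t: 2.33
tcp_pos: [0.4901, -0.0256, 0.2682]
tool_rot: [-0.311, 0.636, -0.622, 0.336]
force: [0.1, -0.2, 0.1]
finger_gap: 0.584
t 2.3333 tcp [ 0.4901 -0.0256  0.2682] F [ 0.121  -0.234   0.1495] q [-0.3   0.31  1.75  0.04  1.07  0.3 ]
[0.3  0.01 0.39] [0.002 0.006 0.   ]
```

View pics/w2.png

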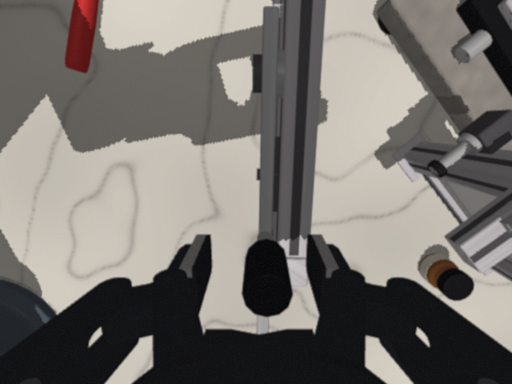

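View pics/s2.png

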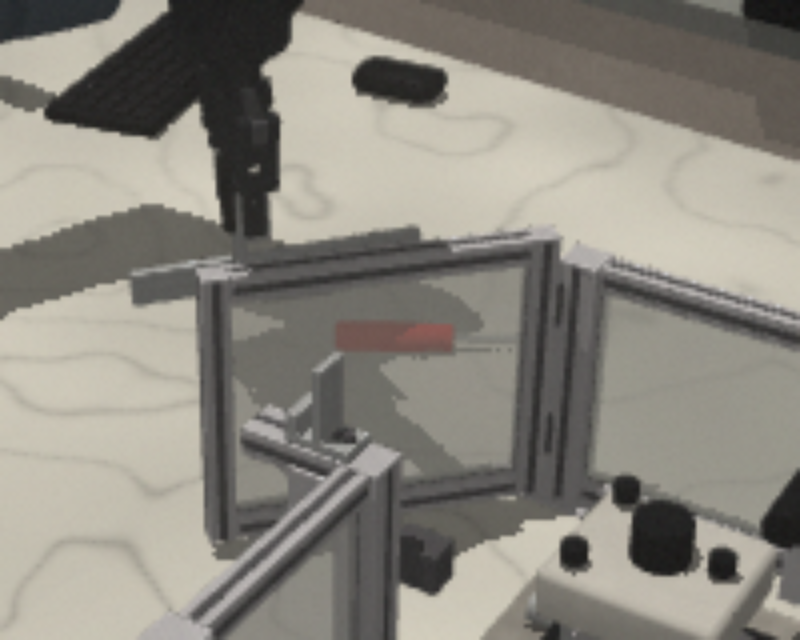

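The wrist view shows the knob at column 267, between fingers at 210 and 310, so it sits slightly right of centre. That agrees with the computed correction of about +4 mm in z and +3 mm in x. The scene view shows the fingertips clear of the leaf.

```bash
python3 -m handwheel '[0.3,0,0.4,0,0,0,5, 0.3,0,0.4,0,0,0,5, 0.3,0,0.4,0,0,0,1.5, 0.3,0,0.4,0,0,0,1.5, 0.3,0,0.4,0,0,0,1.5, 0.3,0,0.4,0,0,0,1.5, 0.3,0,0.4,0,0,0,1.5]' 40
python3 w.py .4915 -.0303 .268 -.627 -0.04
```

```text
t: 3.02
tcp_pos: [0.4925, -0.0324, 0.2688]
tool_rot: [-0.31, 0.635, -0.623, 0.335]
force: [-0.4, -0.6, 3.8]
finger_gap: 0.245
t 3.0167 tcp [ 0.4925 -0.0324  0.2688] F [-0.4088 -0.5905  3.7825] q [-0.31  0.32  1.74  0.04  1.07  0.29]
[-0.11  0.08 -0.2 ] [-0.001  0.004  0.   ]
```

```bash
cat > pose.py <<'E'
import sys
from h import *
from station import manip
np.set_printoptions(precision=3,suppress=True,linewidth=150)
H=np.array([.6366,.1393]);SY=.106
def pose(g,a,dr=.0013,dz=-.001):
    yaw=SY-g;L=want(yaw);l=(.095*np.cos(a)-.052*np.sin(a))
    p=np.array([*H,.222])+L@np.array([-.018,-(.125+l+dr),.052*np.cos(a)+.095*np.sin(a)+dz])
    return p,tool_for(want(yaw,a),1)
def cur(p,a):
    l=.125+.095*np.cos(a)-.052*np.sin(a);d=p[:2]-H
    return SY-(np.arctan2(d[1],d[0])-np.arctan2(-l,-.018))
if __name__=="__main__":
    a0=float(sys.argv[1])
    s=manip.sense();R0=Ro.from_quat(s["tool_rot"]).as_matrix();p=s["tcp_pos"]
    g0=cur(p,a0);print("t",s["t"],"g",round(g0,4),"tcp",p,"F",s["force"],"Ftool",R0.T@s["force"],"r",np.hypot(*(p[:2]-H)),"q",s["q"].round(2),"gap",s["finger_gap"])
    print("err here",go(p,R0,*pose(g0,a0)))
    for i in range(2,len(sys.argv),2):
        g,a=float(sys.argv[i]),float(sys.argv[i+1]); 
        print(g,a,*go(*pose(g0,a0),*pose(g,a)))
E
python3 pose.py -.04 .731 0.05 .731 .14 .731 .2 .731 .25
```

```text
t 3.0167 g 0.7233 tcp [ 0.493 -0.032  0.269] F [-0.409 -0.59   3.783] Ftool [ 0.566 -3.808  0.017] r 0.2241571292272759 q [-0.31  0.32  1.74  0.04  1.07  0.29] gap 0.24472986492807466
err here (array([-0.01, -0.04,  0.01]), array([-0.001, -0.006,  0.   ]))
0.731 0.05 [-0.52 -0.83 -0.17] [-0.     0.008 -0.09 ]
0.731 0.14 [-1.1  -1.62 -0.16] [-0.     0.008 -0.18 ]
0.731 0.2 [-1.52 -2.11 -0.16] [-0.001  0.008 -0.24 ]
0.731 0.25 [-1.9  -2.5  -0.16] [-0.001  0.008 -0.29 ]
```

```bash
python3 -m handwheel '[-0.25,-0.45,0,0,0,-0.05,1.5, -0.5,-0.83,0,0,0,-0.09,1.5, -0.8,-1.2,0,0,0,-0.135,1.5, -1.1,-1.6,0,0,0,-0.18,1.5, -1.4,-1.95,0,0,0,-0.22,1.5, -1.65,-2.25,0,0,0,-0.26,1.5, -1.75,-2.34,0,0,0,-0.27,1.5, -1.75,-2.34,0,0,0,-0.27,1.5]'
python3 pose.py .23 .6 .23
python3 - <<'E'
from h import *
from station import manip
s=manip.snapshot("wrist");cv2.imwrite("pics/w3.png",s["frame"][:,:,::-1])
s=manip.snapshot("scene");cv2.imwrite("pics/s3.png",cv2.resize(s["frame"][100:260,180:380],None,fx=4,fy=4)[:,:,::-1]) 
E
```

```text
t: 3.68
tcp_pos: [0.5015, -0.0193, 0.2927]
tool_rot: [0.394, -0.587, 0.662, -0.247]
force: [-3.4, -4.1, 3.7]
finger_gap: 0.241
t 3.6833 g 0.7243 tcp [ 0.501 -0.019  0.293] F [-3.354 -4.102  3.671] Ftool [ 5.994 -2.347 -0.336] r 0.20832648777811003 q [-0.15  0.37  1.6  -0.22  1.29  0.55] gap 0.2408222039540645
err here (array([-0.04, -0.07,  0.02]), array([ 0.001, -0.004,  0.004]))
0.6 0.23 [0.06 0.01 2.58] [ 0.028 -0.121  0.   ]
```

View pics/s3.png

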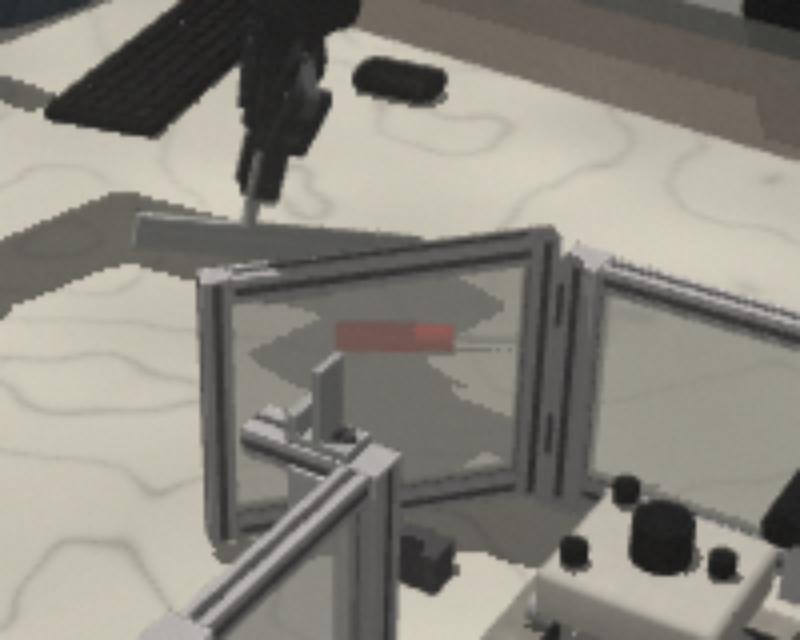

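View pics/w3.png

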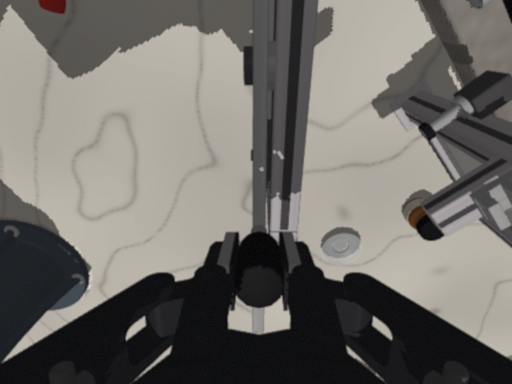

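The bar is clearly raised in the scene view (its end at (135,230), well above the leaf). The wrist view shows the knob held centrally at (258,270). Now I'll plan the swing.

```bash
python3 pose.py .23 .67 .23 .61 .23 .55 .23 .49 .23 .43 .23 .37 .23
```

```text
t 3.7833 g 0.7246 tcp [ 0.501 -0.019  0.292] F [-3.609 -4.148  4.093] Ftool [ 6.269 -2.723 -0.513] r 0.20850226383014223 q [-0.15  0.37  1.6  -0.21  1.28  0.55] gap 0.2494585999260418
err here (array([-0.06, -0.09,  0.02]), array([ 0.001, -0.004,  0.002]))
0.67 0.23 [0.07 0.02 1.13] [ 0.012 -0.053 -0.   ]
0.61 0.23 [0.07 0.02 2.38] [ 0.026 -0.112  0.   ]
0.55 0.23 [-0.   -0.    3.62] [ 0.04 -0.17  0.  ]
0.49 0.23 [-0.14 -0.03  4.86] [ 0.053 -0.228  0.   ]
0.43 0.23 [-0.36 -0.08  6.09] [ 0.067 -0.287  0.   ]
0.37 0.23 [-0.64 -0.15  7.3 ] [ 0.081 -0.345 -0.   ]
```

```bash
python3 -m handwheel '[0.1,0,0.6,0.006,-0.026,0,1.5, 0.15,0,1.5,0.016,-0.07,0,1.5, 0.15,0,2.4,0.026,-0.112,0,1.5, 0.1,0,3.6,0.04,-0.17,0,1.5, -0.05,-0.03,4.85,0.053,-0.228,0,1.5, -0.25,-0.08,6.1,0.067,-0.287,0,1.5, -0.4,-0.11,6.8,0.075,-0.32,0,1.5, -0.55,-0.15,7.3,0.081,-0.345,0,1.5, -0.55,-0.15,7.3,0.081,-0.345,0,1.5]'
python3 pose.py .23 .31 .23 .25 .23 .20 .23 .17 .23 .14 .23
```

```text
t: 4.53
tcp_pos: [0.5653, -0.0576, 0.2924]
tool_rot: [0.49, -0.509, 0.608, -0.361]
force: [-1.2, -2.8, 2.0]
finger_gap: 0.247
t 4.5333 g 0.3663 tcp [ 0.565 -0.058  0.292] F [-1.207 -2.811  2.026] Ftool [ 3.413 -1.282 -0.416] r 0.20937722613241028 q [-0.18  0.43  1.5  -0.24  1.24  0.17] gap 0.24680604641171053
err here (array([-0.14, -0.12,  0.02]), array([ 0.001, -0.008,  0.   ]))
0.31 0.23 [0.07 0.02 1.17] [ 0.013 -0.055  0.   ]
0.25 0.23 [0.07 0.02 2.41] [ 0.027 -0.113  0.   ]
0.2 0.23 [0.01 0.   3.45] [ 0.038 -0.162  0.   ]
0.17 0.23 [-0.05 -0.01  4.07] [ 0.045 -0.191  0.   ]
0.14 0.23 [-0.12 -0.03  4.69] [ 0.052 -0.22   0.   ]
```

```bash
python3 -m handwheel '[0.1,0,0.6,0.006,-0.028,0,1.5, 0.12,0.02,1.4,0.015,-0.065,0,1.5, 0.12,0.02,2.2,0.024,-0.103,0,1.5, 0.1,0,2.9,0.032,-0.136,0,1.5, 0.05,0,3.45,0.038,-0.162,0,1.5, 0.05,0,3.45,0.038,-0.162,0,1.5]'
python3 pose.py .22 .17 .22 .14 .22 .10 .22 .06 .22 .02 .22
python3 - <<'E'
from h import *
from station import manip
s=manip.snapshot("wrist");cv2.imwrite("pics/w4.png",s["frame"][:,:,::-1])
s=manip.snapshot("scene");cv2.imwrite("pics/s4.png",cv2.resize(s["frame"][120:260,200:340],None,fx=4,fy=4)[:,:,::-1]) 
E
```

```text
t: 5.03
tcp_pos: [0.5983, -0.0668, 0.2925]
tool_rot: [0.531, -0.467, 0.576, -0.411]
force: [-1.1, -2.5, 1.4]
finger_gap: 0.242
t 5.0333 g 0.203 tcp [ 0.598 -0.067  0.292] F [-1.105 -2.544  1.418] Ftool [ 2.898 -0.778 -0.838] r 0.20960929578525117 q [-0.19  0.46  1.44 -0.24  1.23 -0.01] gap 0.24226509818518369
err here (array([-0.11, -0.03,  0.02]), array([ 0.   , -0.005,  0.01 ]))
0.17 0.22 [0.05 0.01 0.69] [ 0.007 -0.032 -0.   ]
0.14 0.22 [0.07 0.02 1.31] [ 0.014 -0.061  0.   ]
0.1 0.22 [0.07 0.02 2.14] [ 0.022 -0.101  0.   ]
0.06 0.22 [0.04 0.01 2.98] [ 0.031 -0.14   0.   ]
0.02 0.22 [-0.02 -0.    3.81] [ 0.04  -0.179  0.   ]
```

View pics/s4.png

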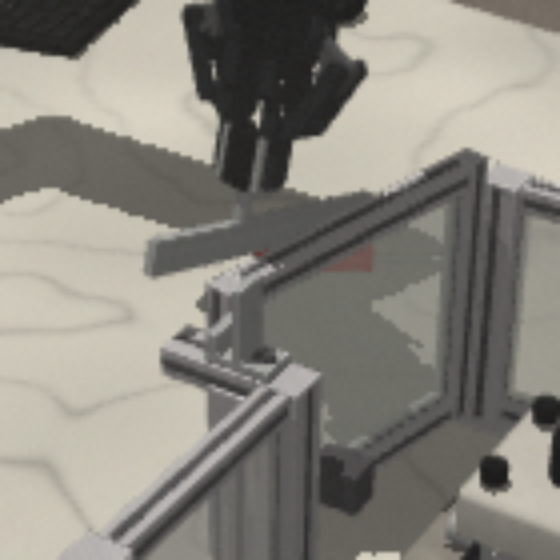

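View pics/w4.png

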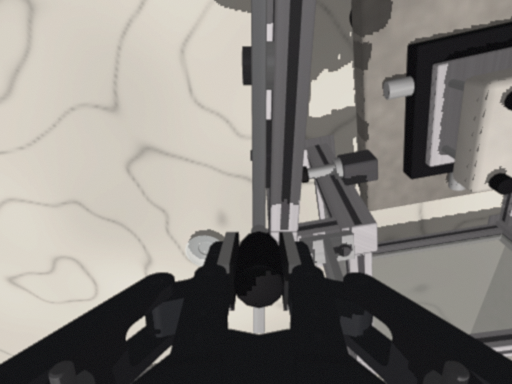

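The scene view shows the raised bar end at (150,250), well above the lip at about (215,325). From here I'll close slowly and watch the force along tool z.

```bash
python3 -m handwheel '[0.1,0,0.35,0.004,-0.016,0,1.5, 0.1,0.01,0.7,0.007,-0.032,0,1.5, 0.12,0.02,1.0,0.01,-0.047,0,1.5, 0.12,0.02,1.3,0.014,-0.061,0,1.5, 0.12,0.02,1.6,0.017,-0.075,0,1.5, 0.12,0.02,1.6,0.017,-0.075,0,1.5]'
python3 pose.py .22 .10 .22 .08 .22 .06 .22 .04 .22 .02 .22
```

```text
t: 5.63
tcp_pos: [0.6132, -0.0691, 0.2925]
tool_rot: [0.549, -0.447, 0.559, -0.432]
force: [-1.7, -1.9, 1.2]
finger_gap: 0.243
t 5.6333 g 0.1306 tcp [ 0.613 -0.069  0.292] F [-1.675 -1.855  1.237] Ftool [ 2.127 -0.77  -1.631] r 0.2097128616541129 q [-0.19  0.48  1.42 -0.24  1.22 -0.09] gap 0.2430793161819864
err here (array([-0.12, -0.03,  0.02]), array([0.002, 0.   , 0.01 ]))
0.1 0.22 [0.04 0.01 0.64] [ 0.007 -0.03   0.   ]
0.08 0.22 [0.06 0.01 1.05] [ 0.011 -0.049 -0.   ]
0.06 0.22 [0.07 0.02 1.47] [ 0.015 -0.069 -0.   ]
0.04 0.22 [0.08 0.02 1.89] [ 0.02  -0.088  0.   ]
0.02 0.22 [0.07 0.02 2.3 ] [ 0.024 -0.108 -0.   ]
```

```bash
python3 -m handwheel '[0.02,0,0.2,0.002,-0.01,0,1.5, 0.04,0,0.4,0.004,-0.019,0,1.5, 0.06,0,0.6,0.006,-0.028,0,1.5, 0.08,0.01,0.8,0.008,-0.037,0,1.5, 0.08,0.01,0.8,0.008,-0.037,0,1.5]'
python3 pose.py .22 .08 .22 .06 .22 .04 .22 .02 .22 0 .22
```

```text
t: 6.05
tcp_pos: [0.6213, -0.0699, 0.2924]
tool_rot: [0.557, -0.436, 0.55, -0.443]
force: [-5.5, -1.0, 0.0]
finger_gap: 0.247
t 6.05 g 0.0922 tcp [ 0.621 -0.07   0.292] F [-5.506 -1.015  0.032] Ftool [ 0.923  0.195 -5.519] r 0.20978228669870222 q [-0.19  0.48  1.4  -0.24  1.22 -0.12] gap 0.24727773760376456
err here (array([-0.13, -0.03,  0.02]), array([ 0.002, -0.   ,  0.01 ]))
0.08 0.22 [0.02 0.   0.25] [ 0.003 -0.012  0.   ]
0.06 0.22 [0.05 0.01 0.67] [ 0.007 -0.031  0.   ]
0.04 0.22 [0.06 0.01 1.09] [ 0.011 -0.051  0.   ]
0.02 0.22 [0.07 0.02 1.5 ] [ 0.016 -0.07   0.   ]
0.0 0.22 [0.08 0.02 1.92] [ 0.02 -0.09  0.  ]
```

```bash
python3 -m handwheel '[0.01,0,0.1,0.001,-0.005,0,1.5, 0.02,0,0.2,0.002,-0.01,0,1.5, 0.02,0,0.3,0.003,-0.015,0,1.5, 0.02,0,0.3,0.003,-0.015,0,1.5]'
python3 pose.py .22|head -1;  python3 -m handwheel '[0.01,0,0.1,0.001,-0.005,0,1.5, 0.02,0,0.2,0.002,-0.01,0,1.5, 0.02,0,0.3,0.003,-0.015,0,1.5, 0.02,0,0.3,0.003,-0.015,0,1.5]'
python3 pose.py .22
```

```text
t: 6.38
tcp_pos: [0.6242, -0.07, 0.2925]
tool_rot: [0.561, -0.432, 0.547, -0.447]
force: [-5.3, -1.5, -1.0]
finger_gap: 0.24
t 6.3833 g 0.0779 tcp [ 0.624 -0.07   0.293] F [-5.268 -1.489 -0.957] Ftool [ 1.084  1.249 -5.306] r 0.20970553662834135 q [-0.19  0.49  1.4  -0.24  1.22 -0.14] gap 0.23964398730593756
t: 6.72
tcp_pos: [0.6272, -0.0702, 0.2926]
tool_rot: [0.564, -0.428, 0.544, -0.451]
force: [-5.1, -1.3, -0.5]
finger_gap: 0.243
t 6.7167 g 0.0639 tcp [ 0.627 -0.07   0.293] F [-5.1   -1.277 -0.454] Ftool [ 0.921  0.697 -5.149] r 0.20971100974704496 q [-0.19  0.49  1.39 -0.24  1.22 -0.15] gap 0.2430487027537368
err here (array([-0.13, -0.02,  0.02]), array([0.003, 0.002, 0.01 ]))
```

```bash
for i in 1; do python3 -m handwheel '[0.01,0,0.1,0.001,-0.005,0,1.5, 0.02,0,0.2,0.002,-0.01,0,1.5, 0.02,0,0.3,0.003,-0.015,0,1.5, 0.02,0,0.3,0.003,-0.015,0,1.5]'; done
python3 pose.py .22|head -1;  python3 -m handwheel '[0,0,0.1,0.001,-0.005,0,1.5, 0,0,0.2,0.002,-0.01,0,1.5, 0,0,0.2,0.002,-0.01,0,1.5]'
python3 pose.py .22
```

```text
t: 7.05
tcp_pos: [0.63, -0.0703, 0.2926]
tool_rot: [0.568, -0.424, 0.54, -0.455]
force: [-5.7, -1.0, -0.1]
finger_gap: 0.248
t 7.05 g 0.0503 tcp [ 0.63  -0.07   0.293] F [-5.695 -0.978 -0.09 ] Ftool [ 0.601  0.256 -5.742] r 0.2097174432740826 q [-0.19  0.49  1.38 -0.24  1.22 -0.17] gap 0.24794553212385792
t: 7.3
tcp_pos: [0.632, -0.0703, 0.2926]
tool_rot: [0.57, -0.421, 0.538, -0.457]
force: [-5.1, -1.7, -0.3]
finger_gap: 0.248
t 7.3 g 0.041 tcp [ 0.632 -0.07   0.293] F [-5.146 -1.678 -0.286] Ftool [ 1.217  0.601 -5.247] r 0.20967058973655925 q [-0.19  0.5   1.38 -0.24  1.22 -0.18] gap 0.24801896743723037
err here (array([-0.12, -0.01,  0.02]), array([0.003, 0.004, 0.01 ]))
```

```bash
python3 -m handwheel '[0,0,0.1,0.001,-0.005,0,1.5, 0,0,0.2,0.002,-0.01,0,1.5, 0,0,0.2,0.002,-0.01,0,1.5]'
python3 pose.py .22|head -1;  python3 -m handwheel '[0,0,0.1,0.001,-0.005,0,1.5, 0,0,0.15,0.002,-0.007,0,1.5, 0,0,0.15,0.002,-0.007,0,1.5]'
python3 pose.py .22 | head -1
```

```text
t: 7.55
tcp_pos: [0.6339, -0.0703, 0.2927]
tool_rot: [0.572, -0.418, 0.535, -0.46]
force: [-5.6, -1.6, 0.4]
finger_gap: 0.246
t 7.55 g 0.0318 tcp [ 0.634 -0.07   0.293] F [-5.603 -1.629  0.402] Ftool [ 1.238 -0.095 -5.715] r 0.20963827392409826 q [-0.19  0.5   1.38 -0.24  1.22 -0.19] gap 0.24631445143514427
t: 7.8
tcp_pos: [0.6353, -0.0703, 0.2926]
tool_rot: [0.574, -0.416, 0.534, -0.462]
force: [-5.7, -1.4, -0.3]
finger_gap: 0.244
t 7.8 g 0.0254 tcp [ 0.635 -0.07   0.293] F [-5.651 -1.384 -0.338] Ftool [ 0.789  0.559 -5.747] r 0.2096296115923347 q [-0.19  0.5   1.37 -0.24  1.22 -0.2 ] gap 0.2441994510117566
```

```bash
python3 -m handwheel '[0,0,0.05,0.001,-0.002,0,1.5, 0,0,0.1,0.001,-0.005,0,1.5, 0,0,0.1,0.001,-0.005,0,1.5]'
python3 pose.py .22|head -1;  python3 -m handwheel '[0,0,0.05,0.001,-0.002,0,1.5, 0,0,0.1,0.001,-0.005,0,1.5, 0,0,0.1,0.001,-0.005,0,1.5]'
python3 pose.py .22 | head -1
```

```text
t: 8.05
tcp_pos: [0.6362, -0.0704, 0.2927]
tool_rot: [0.575, -0.415, 0.532, -0.463]
force: [-4.7, -2.2, -1.2]
finger_gap: 0.244
t 8.05 g 0.0208 tcp [ 0.636 -0.07   0.293] F [-4.715 -2.171 -1.212] Ftool [ 1.407  1.6   -4.886] r 0.20965134011179817 q [-0.19  0.5   1.37 -0.24  1.22 -0.2 ] gap 0.24398144875974148
t: 8.3
tcp_pos: [0.6367, -0.0704, 0.2927]
tool_rot: [0.576, -0.414, 0.531, -0.464]
force: [-7.4, -1.0, 0.4]
finger_gap: 0.244
t 8.3 g 0.0184 tcp [ 0.637 -0.07   0.293] F [-7.364 -1.013  0.429] Ftool [ 0.388 -0.302 -7.43 ] r 0.2096552290256074 q [-0.19  0.5   1.37 -0.24  1.22 -0.21] gap 0.24383797059312992
```

```bash
python3 -m handwheel '[0,0,0.04,0,0,0,1.5, 0,0,0.07,0,0,0,1.5, 0,0,0.07,0,0,0,1.5]'
python3 pose.py .22|head -1; python3 -m handwheel '[0,0,0,0,0,0,1.5,0,0,0,0,0,0,1.5]'; python3 pose.py .22|head -1
```

```text
t: 8.55
tcp_pos: [0.6367, -0.0703, 0.2927]
tool_rot: [0.577, -0.414, 0.531, -0.463]
force: [-9.1, -2.9, 1.6]
finger_gap: 0.246
t 8.55 g 0.0184 tcp [ 0.637 -0.07   0.293] F [-9.078 -2.866  1.617] Ftool [ 2.294 -1.048 -9.321] r 0.2096475307519618 q [-0.19  0.5   1.37 -0.24  1.22 -0.21] gap 0.24576628569643977
t: 8.72
tcp_pos: [0.6367, -0.0703, 0.2927]
tool_rot: [0.577, -0.414, 0.531, -0.463]
force: [-9.1, -3.5, 0.7]
finger_gap: 0.244
t 8.7167 g 0.0183 tcp [ 0.637 -0.07   0.293] F [-9.052 -3.489  0.694] Ftool [ 2.689 -0.009 -9.347] r 0.20963268706986093 q [-0.19  0.5   1.37 -0.24  1.22 -0.21] gap 0.24443865281326305
```

Contact with the plate is clear: the tool stopped at g≈0.018 while the force rose from 5 to 9 N. I'll add a little push and compute the lowering path.

```bash
python3 -m handwheel '[0,0,0.05,0,0,0,1.5, 0,0,0.05,0,0,0,1.5]'; python3 pose.py .225 .0183 .19 .0183 .16 .0183 .13 .0183 .1 .0183 .07 .0183 .04 .0183 .01 .0183 -.01
```

```text
t: 8.88
tcp_pos: [0.6368, -0.0703, 0.2927]
tool_rot: [0.577, -0.414, 0.53, -0.463]
force: [-10.7, -2.1, 1.4]
finger_gap: 0.25
t 8.8833 g 0.0179 tcp [ 0.637 -0.07   0.293] F [-10.72   -2.09    1.428] Ftool [  1.343  -1.054 -10.882] r 0.20963823572527773 q [-0.19  0.5   1.37 -0.24  1.22 -0.21] gap 0.24957734513095886
err here (array([-0.15, -0.05,  0.03]), array([0.007, 0.008, 0.005]))
0.0183 0.19 [ 0.18  0.34 -0.01] [-0.     0.     0.035]
0.0183 0.16 [ 0.32  0.63 -0.01] [-0.     0.     0.065]
0.0183 0.13 [ 0.45  0.92 -0.01] [-0.     0.     0.095]
0.0183 0.1 [ 0.57  1.22 -0.01] [-0.     0.     0.125]
0.0183 0.07 [ 0.69  1.53 -0.01] [-0.     0.     0.155]
0.0183 0.04 [ 0.79  1.84 -0.01] [-0.     0.     0.185]
0.0183 0.01 [ 0.89  2.15 -0.01] [-0.     0.     0.215]
0.0183 -0.01 [ 0.95  2.35 -0.01] [-0.     0.     0.235]
```

```bash
python3 -m handwheel '[0.09,0.17,0,0,0,0.018,1.5, 0.18,0.34,0,0,0,0.035,1.5, 0.25,0.49,0,0,0,0.05,1.5, 0.32,0.63,0,0,0,0.065,1.5, 0.32,0.63,0,0,0,0.065,1.5]'
python3 pose.py .16 .0183 .13 .0183 .1  .0183 .07 .0183 .04
```

```text
t: 9.3
tcp_pos: [0.6371, -0.0749, 0.287]
tool_rot: [0.563, -0.433, 0.515, -0.48]
force: [-9.9, -2.4, 0.9]
finger_gap: 0.248
t 9.3 g 0.0182 tcp [ 0.637 -0.075  0.287] F [-9.912 -2.426  0.923] Ftool [  1.597  -0.581 -10.104] r 0.21421938225159184 q [-0.22  0.51  1.36 -0.17  1.23 -0.26] gap 0.24832977478424703
err here (array([-0.15, -0.07,  0.03]), array([0.008, 0.008, 0.004]))
0.0183 0.13 [ 0.15  0.29 -0.  ] [-0.    0.    0.03]
0.0183 0.1 [ 0.29  0.58 -0.  ] [-0.    0.    0.06]
0.0183 0.07 [ 0.43  0.87 -0.  ] [-0.    0.    0.09]
0.0183 0.04 [ 0.55  1.17 -0.  ] [-0.    0.    0.12]
```

```bash
python3 -m handwheel '[0.08,0.15,0.01,0,0,0.015,1.5, 0.15,0.29,0.02,0,0,0.03,1.5, 0.22,0.44,0.03,0,0,0.045,1.5, 0.29,0.58,0.03,0,0,0.06,1.5, 0.36,0.72,0.03,0,0,0.075,1.5, 0.43,0.87,0.03,0,0,0.09,1.5, 0.43,0.87,0.03,0,0,0.09,1.5]'
python3 pose.py .07 .0183 .04 .0183 .01  .0183 -.01 .0183 -.03
```

```text
t: 9.88
tcp_pos: [0.6376, -0.0804, 0.2791]
tool_rot: [0.543, -0.458, 0.492, -0.503]
force: [-11.5, -1.2, 1.0]
finger_gap: 0.245
t 9.8833 g 0.0182 tcp [ 0.638 -0.08   0.279] F [-11.497  -1.245   1.011] Ftool [  0.216  -0.886 -11.573] r 0.21973770431491407 q [-0.27  0.52  1.36 -0.08  1.25 -0.34] gap 0.2451917967414052
err here (array([-0.15, -0.06,  0.02]), array([0.009, 0.008, 0.004]))
0.0183 0.04 [ 0.15  0.29 -0.  ] [-0.    0.    0.03]
0.0183 0.01 [ 0.29  0.58 -0.  ] [-0.    0.    0.06]
0.0183 -0.01 [ 0.39  0.78 -0.  ] [-0.    0.    0.08]
0.0183 -0.03 [ 0.47  0.97 -0.  ] [-0.   0.   0.1]
```

At a≈0.07 there is no upward force. That is below the 0.1 it would read resting on the lip, so the bar is inside the slot. I'll lower it the rest of the way.

```bash
python3 -m handwheel '[0.08,0.15,0,0,0,0.015,1.5, 0.15,0.29,0,0,0,0.03,1.5, 0.22,0.44,0,0,0,0.045,1.5, 0.29,0.58,0,0,0,0.06,1.5, 0.33,0.66,0,0,0,0.068,1.5, 0.36,0.72,0,0,0,0.074,1.5, 0.36,0.72,0,0,0,0.074,1.5]'
python3 pose.py .0
```

```text
t: 10.47
tcp_pos: [0.6379, -0.0841, 0.2728]
tool_rot: [0.526, -0.478, 0.473, -0.521]
force: [-12.9, -0.3, 4.9]
finger_gap: 0.244
t 10.4667 g 0.0184 tcp [ 0.638 -0.084  0.273] F [-12.887  -0.348   4.919] Ftool [ -0.885  -4.796 -12.907] r 0.22338196541544408 q [-0.3   0.53  1.35 -0.    1.27 -0.4 ] gap 0.24399186621411117
err here (array([-0.13, -0.02,  0.02]), array([ 0.01 ,  0.008, -0.   ]))
```

```bash
python3 -m handwheel '[0,0,-0.1,0,0,0,1.5, 0,-0.05,-0.15,0,0,0,1.5, 0,-0.05,-0.2,0,0,0,1.5, 0,-0.05,-0.2,0,0,0,1.5]'; python3 pose.py 0|head -1
python3 - <<'E'
from h import *
from station import manip
s=manip.snapshot("wrist");cv2.imwrite("pics/w5.png",s["frame"][:,:,::-1])
s=manip.snapshot("scene");cv2.imwrite("pics/s5.png",cv2.resize(s["frame"][120:260,200:340],None,fx=4,fy=4)[:,:,::-1]) 
E
```

```text
t: 10.8
tcp_pos: [0.6379, -0.0841, 0.2728]
tool_rot: [0.525, -0.477, 0.474, -0.522]
force: [-6.7, 0.2, 0.3]
finger_gap: 0.245
t 10.8 g 0.0187 tcp [ 0.638 -0.084  0.273] F [-6.697  0.198  0.29 ] Ftool [-0.838 -0.256 -6.649] r 0.22337637223723286 q [-0.3   0.53  1.35 -0.    1.26 -0.4 ] gap 0.24499314423792407
```

View pics/s5.png

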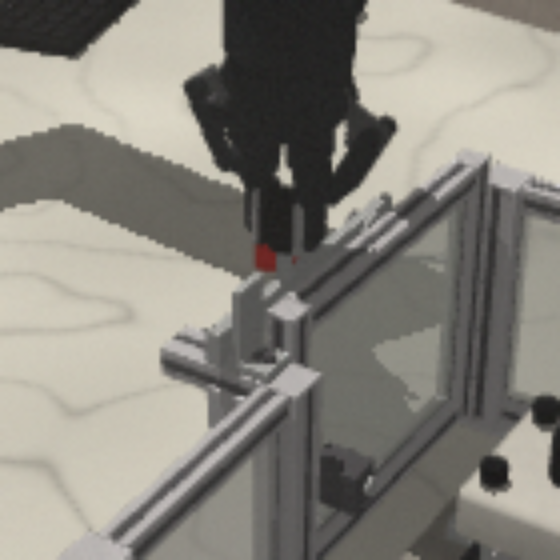

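View pics/w5.png

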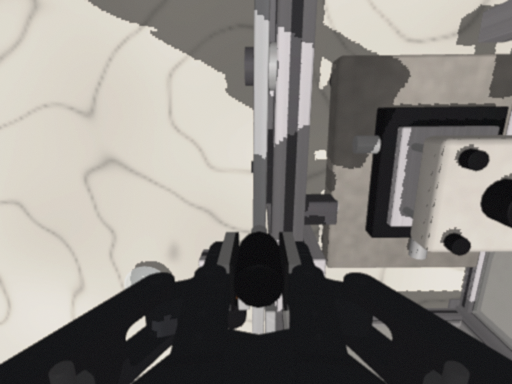

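The scene view shows the bar between the lip and the plate at about (235,330), with the leaf in line with the screen. The 5 N of upward reaction means it sits on the ledge, so I'll open the fingers and retreat straight up.

```bash
python3 -m handwheel '[0,0,-0.1,0,0,0,1.5, 0,0,-0.2,0,0,0,2.5, 0,0,-0.2,0,0,0,4, 0,0,-0.2,0,0,0,5, 0,0,-0.2,0,0,0,5, 0,0,-0.2,0,0,0,5, 0,0,-0.2,0,0,0,5]'; python3 pose.py 0|head -1
python3 - <<'E'
from h import *
from station import manip
s=manip.snapshot("wrist");cv2.imwrite("pics/w6.png",s["frame"][:,:,::-1])
E
```

```text
t: 11.48
tcp_pos: [0.6373, -0.0845, 0.2735]
tool_rot: [0.524, -0.475, 0.475, -0.523]
force: [0.5, 0.2, -0.3]
finger_gap: 0.581
t 11.4833 g 0.0213 tcp [ 0.637 -0.084  0.274] F [ 0.528  0.231 -0.26 ] Ftool [-0.18   0.258  0.548] r 0.22376783347180168 q [-0.3   0.53  1.36 -0.    1.26 -0.4 ] gap 0.5814604116682698
```

View pics/w6.png

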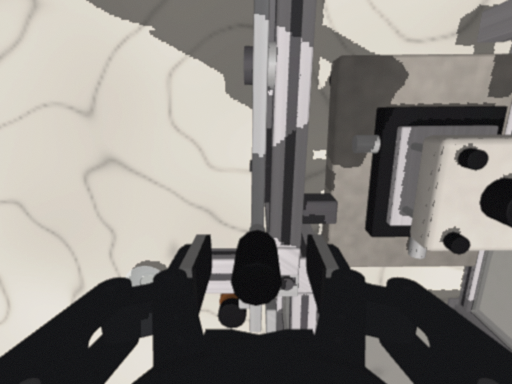

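The wrist view shows the knob free at (256,268), centred between fingers at 210 and 308. The force is near zero and the gate is still shut, so I'm retreating upwards.

```bash
python3 -m handwheel '[0,-1,0,0,0,0,5, 0,-3,0,0,0,0,5, 0,-6,0,0,0,0,5, 0,-9,0,0,0,0,5, 0,-12,0,0,0,0,5, -0,-14,0,0,0,0,5, -0,-14,-4,0,0,0,5, 0,-14,-8,0,0,0,5, 0,-14,-12,0,0,0,5, 0,-14,-16,0,0,0,5]'
python3 -m handwheel '[0,0,-4,0,0,0,5, 0,0,-8,0,0,0,5, 0,0,-8,0,0,0,5, 0,0,-8,0,0,0,5, 0,0,-8,0,0,0,5, 0,0,-8,0,0,0,5]'
python3 - <<'E'
from h import *
from station import manip
s=manip.snapshot("top");np.savez("t7.npz",**s);cv2.imwrite("pics/t7.png",s["frame"][:,:,::-1])
w=pts(s);z=w[...,2];V,U=np.mgrid[:384,:512]
m=(z>.27)&(z<.305)&(U>250)&(U<310)&(V>120)&(V<190);print("knob",m.sum(),np.median(w[m],0) if m.any() else 0)
s=manip.snapshot("scene");cv2.imwrite("pics/s7.png",cv2.resize(s["frame"][120:260,200:340],None,fx=4,fy=4)[:,:,::-1]) 
E
```

```text
t: 12.37
tcp_pos: [0.4763, -0.0995, 0.4145]
tool_rot: [0.525, -0.475, 0.475, -0.523]
force: [0.2, -1.2, 0.2]
finger_gap: 0.585
t: 12.87
tcp_pos: [0.3996, -0.1077, 0.4147]
tool_rot: [0.524, -0.475, 0.476, -0.523]
force: [0.0, 0.3, -1.7]
finger_gap: 0.585
knob 84 [ 0.63479929 -0.08228506  0.29070095]
```

View pics/s7.png

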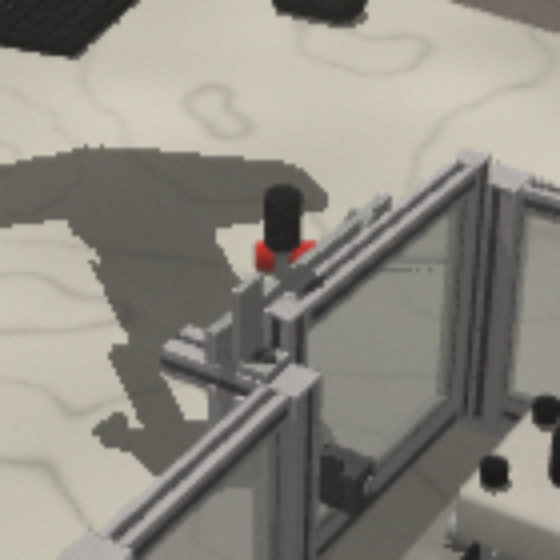

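View pics/t7.png

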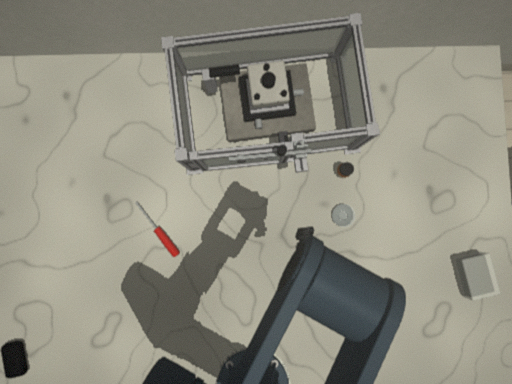

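The gate is shut with nothing touching it. The knob top at (282,150) in the top view is 0.291 m high, against 0.292 for a level bar, and the jar, dish and driver are where they were.

```bash
python3 -c "
from station import manip
print(manip.sign_off(), manip.sense()['t'])"
```

```text
the job is handed in; nothing more can be done
the job is handed in; nothing more can be done
```

The gate is shut and latched, and it stayed shut after I let go and moved the arm well clear. I handed the job in at about 13 s of the 45 s allowed.

**What I did**
- I gripped the knob from above, lifted the bar to about 0.22 rad and swung the gate shut against the buffer.
- I felt the back plate at a gate angle of about 0.018. The motion stopped there and the force rose from about 5 N to 9 N, then to 11 N with a little more push.
- I kept 10–13 N of push while lowering the bar until the ledge pushed back with about 5 N. I then let go and retreated upwards.

**Last checks**
- **Bar height:** the knob top measured 0.291 m, against 0.292 m expected for a level bar. Resting on the lip it would read about 0.301 m.
- **Gate:** in the camera views the leaf is in line with the screen and the bar sits between the lip and the plate.
- **Other things on the bench:** the jar, dish and screwdriver look unmoved in the top view.

**What was off:** the push at the knob briefly read 12.9 N at the end of lowering, just above the suggested 10–12 N. The buffer takes about 5–6 N of that, so I estimate 6–7 N on the plate, well under its 15 N limit. No checks failed or disagreed with each other.

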